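Show which key cup goes on which octave arm

ROBOT

A 6-joint arm with a two-finger parallel gripper is mounted at the origin on the work surface. World frame = base frame: x ahead of the robot, y to its left, z up, the work surface at z = 0. Lengths are in m, angles in rad, forces in N, time in s.
With the tool pointing down it reaches from about 0.2 to 0.875 m from the base axis. Payload 3.4 kg.
Tool frame: the origin (TCP) lies between the finger pads, 19 mm behind the fingertips; this is the grasp point; z points along the fingers, y is the line along which they close (so a half turn about z gives the same grasp; the last joint's range is limited). The gripper opens to 94 mm and grips with 3 to 60 N. Pads are 16 mm wide; open, the fingers measure 119 mm over their backs; the gripper's body (75 mm by 177 mm) begins 78 mm behind the grasp point.
Start: joints at [-1.344, 0.276, 1.505, -0, 1.361, -0.121], TCP at [0.196, -0.541, 0.224] pointing down, gripper open.
Joint ranges: [-2.89, 2.89], [-0.75, 2.08], [0.22, 2.7], [-1.18, 4.32], [0.11, 2.71], [-2.7, 2.7]. Speed limits (rad/s): [2.57, 2.57, 3.14, 3.14, 3.14, 3.14].

INTERFACE

Orientations are given as a unit quaternion [w, x, y, z].
In Python, from plant import ctrl, optics, models gives the robot as it stands. Calls block until the motion is done:
- ctrl.reach(position, orientation): joint-space move of the TCP to a pose.
- ctrl.move_straight(position, attitude=None, vel=0.15): straight line of the TCP; attitude=None keeps the orientation; vel is the mean speed in m/s.
- ctrl.set_joints(angles): joint-space move.
- ctrl.release() and ctrl.grasp(squeeze=None): open the fingers fully, or close them until they stop; squeeze is the grip in N (None keeps the last).
- ctrl.sleep(seconds).
- ctrl.ik(position, orientation): joint angles nearest the present ones, or None.
- optics.camera(name): name is "side" or "top"; returns the picture (384x512x3 uint8, red, green, blue); there is no depth.
- optics.camera_params(name): a dict with "vfov" (degrees; the focal length in pixels is half the picture's height over the tangent of half this angle, whatever the lens; pixels are square), "cx", "cy" (the principal point, pixels), "k1" (the pictures are not rectified: a ray, as slopes to the right and down, at radius r is drawn at 1 + k1 r^2 times it, then the intrinsics apply), "position" and "rotation" of the camera in the world. Camera axes: x right, y down, z forward; pixel columns grow to the right and rows downward; lengths in m; the calibration is good to about 2 mm. A picture is of the moment at which its call begins. camera_params takes no time and is no camera call.
A pose or a line that the arm cannot do raises ctrl.MotionError and nothing moves.
- ctrl.hand_in(): hands the job in; it is judged then, once.
Trained networks look in the newest picture that a camera, given by its name, has taken for a name from the list of things; names that differ only in an ending like _2 or _b are one class to them, and where a whole thing is asked for, a point or a joint stands for the part that bears it (a point fixed in the world has none). Each returns a list of dicts, best first, with "p" (0 to 1); they miss things now and then, are a little off and sometimes report something else, mostly with a low value. They report only what shows in the picture. A call takes as long as a camera call.
- models.spot_in(camera, thing): "point" ([x, y, z] in m, in the coordinates of the camera as it stood for that picture, good to about 4 mm: the middle of the surface that is visible of it).
- models.silhouettes(camera, thing): "mask" (384x512 bool, what is visible of it).
Readings, each from a call of its own:
- ctrl.current_t(): time.
- ctrl.current_joint_pos(): joint angles.
- ctrl.current_qvel(): joint speeds.
- ctrl.current_tau(): joint torques, N m.
- ctrl.current_position(): TCP position.
- ctrl.current_eef_rot(): TCP orientation.
- ctrl.current_contact_force(): force on the tool from outside, world axes, zero at the start.
- ctrl.current_ft_torque(): the same for the moment, N m.
- ctrl.current_gripper_width(): finger opening in m.
- ctrl.current_gripper_force(): force on a finger pad.
Only numpy, scipy, OpenCV 4.12 (cv2) and the standard library are available. Lean on these libraries where they do the work, as an engineer would, in place of code of your own. Each camera call takes 0.05 s, during which the arm holds its last target. There are 200 camera calls.

TASK

Show what is to be joined to what: with the fingertips push the half-open steel flap of the parts well all the way back onto its stop, then point straight down at the nickel key cup lying in the well, holding the fingertips two or three centimetres above its middle for two seconds without touching it. Then point in the same way, for at least two seconds, at the bare saddle of the octave mechanism, the arm end that has no cup yet, and finish still pointing there. Do not touch the cups or the mechanism, and leave the cups, the mechanism and everything else loose on the bench lying as they are.

Things in the scene. Friction and masses are not known exactly. Their poses are not given: they have to be found in the camera images.
- well: Birch-ply parts tray screwed to the bench, 206 mm along x, 104 along y, 36 high, walls 6; origin at the centre of its underside. Two dividers as high as the walls make three bays of 61 x 92 mm centred at x = -67, 0, +67 mm; green felt floor 12 mm above the bench. Each bay holds one small part; which is where varies. The steel flap is hinged on the -y rim.
- hinge (a point): Middle of the flap's hinge line, at (0, -50, 38) mm in the well's frame; its axes are the well's. The hinge line runs along x.
- flap (a joint): Steel flap, 200 mm along the well's x, 103 mm from hinge to free edge, 3 mm thick, 0.22 kg. Rad: 0 shut over the well, 1.57 upright, 2.4 right back on its stop, leaning out over the -y side (edge then 107 mm above the bench). Starts ajar, 0.6 to 1.0. The stiff hinge holds it at any angle; about 3 N at the free edge moves it. Pushing its edge or underside towards the well's -y opens it.
- flap_edge (a point): Middle of the flap's free edge, a rolled bead 6 mm thick; it moves with the flap.
- nickel_cup: The nickel key cup to point at: a silver-coloured round dome, 22 mm across, 8 mm high, loose on the felt in one bay; origin at the centre of its underside, z up.
- cup_top (a point): Top middle of the nickel key cup, 8 mm above its origin; about 20 mm above the bench.
- octave: Brass octave mechanism of a bass saxophone on a loose birch block, 190 mm along x, 100 along y, 16 high; highest brass 44 mm above the bench; 0.45 kg; origin at the centre of the block's underside. A hinge rod runs along x near the -y edge; two key arms run from it to +y: that at x = +50 mm carries a nickel cup, that at x = -50 mm ends in a bare saddle.
- saddle (a point): Top middle of the bare saddle, a flat brass disc 15 mm across on the end of the key arm without a cup, at (-50, 31, 37) mm in the mechanism's frame, 37 mm above the bench; its axes are the mechanism's.
- brass_cup: A yellow brass key cup of the same shape and size (22 x 8 mm), in another bay of the well; origin at the centre of its underside. Not the one meant. Loose, never to be disturbed.
- pillar: A small brass pillar, 16 mm across the foot, 21 mm high, standing in another bay of the well; origin at the centre of its underside. Loose, never to be disturbed.
- pliers: Blued steel spring pliers, 165 mm long along x (handles to -x), 70 mm wide, 15 mm high, lying on the bench; origin below the middle. Loose, never to be disturbed.
- burnisher: Bone burnisher, a cream flat stick 145 mm long along x, 15 mm wide, 7 mm high, lying on the bench; origin below the middle. Loose, never to be disturbed.
- oil_bottle: Small amber key-oil bottle, 28 mm across, 60 mm high, standing; origin at the centre of its underside. Loose, never to be disturbed.
- dapping_block: Steel dapping block, 50 x 50 x 30 mm, 0.5 kg; origin at the centre of its underside. Loose, never to be disturbed.

How it is judged:
On the way, in this order (a step that is already met when the one before it is completed fails the run):
1. the flap is pushed right back: within 0.15 rad of its stop (value of joint flap above 2.25 rad), for 0.2 s.
2. the tool points down at the nickel cup for 2 s: tool point within 12 mm of straight above its middle, no more than 70 mm above its top (value of joint flap above 2.25 rad and horizontal distance between the grasp point and cup_top below 0.012 m and z of the grasp point in the frame of cup_top between 0 and 0.07 m and angle between the grasp point's own z axis and vertical above 2.7 rad), for 2 s.
3. the tool points down at the bare saddle for 2 s: tool point within 12 mm of straight above its middle, no more than 70 mm above it (value of joint flap above 2.25 rad and horizontal distance between the grasp point and saddle below 0.012 m and z of the grasp point in the frame of saddle between 0 and 0.07 m and angle between the grasp point's own z axis and vertical above 2.7 rad), for 2 s.
At the end, for the whole second after the job is handed in: Tool still pointing down (within 25 degrees) at the bare saddle, tool point within 12 mm of straight above it and at most 70 mm up; flap at rest within 0.15 rad of its stop; mechanism and nickel cup at rest within 6 mm of their start, the other loose things within 12 mm (all of step 3 and velocity of joint flap between -0.05 and 0.05 rad/s and linear speed of each of octave, nickel_cup below 0.02 m/s and distance of each of octave, nickel_cup from where it was at the start of the episode below 0.006 m and distance of each of brass_cup, pillar, pliers, burnisher, oil_bottle, dapping_block from where it was at the start of the episode below 0.012 m); the robot touches nothing.
It fails at once if the robot touches the nickel cup or the brass cup (contact force between any of the fingers, the arm and nickel_cup above 0.2 N or contact force between any of the fingers, the arm and brass_cup above 0.2 N).
It fails at once if the robot touches the octave mechanism (contact force between any of the fingers, the arm and octave above 0.2 N).
It fails at once if the nickel cup or the octave mechanism is shifted or lifted more than 6 mm (distance of any of octave, nickel_cup from where it was at the start of the episode above 0.006 m).
It fails at once if another loose part, tool or bottle is shifted or lifted more than 12 mm (distance of any of brass_cup, pillar, pliers, burnisher, oil_bottle, dapping_block from where it was at the start of the episode above 0.012 m).
It also fails if it takes over 58 s, if anything falls off the work surface, if the arm or the gripper's body presses on something with over 40 N, if the wrist force passes 120 N, or if a joint passes its speed limit or range.

## Working session

There is one attempt and no reset: what is moved stays moved. The work goes in short steps, each a Python script; the robot and the scene stay as the last script left them, time stands still between calls to the robot, and variables do not carry over. Pictures are saved under pics/ and viewed, at most 10 in all, crops included, and the job is handed in when it is done.

```bash
mkdir -p pics; cat > h.py <<'E'
import numpy as np, cv2
from plant import ctrl, optics, models
def cam(n):
    c=optics.camera_params(n); R=np.array(c["rotation"],float)
    if R.shape!=(3,3):
        from scipy.spatial.transform import Rotation as Q
        R=Q.from_quat(np.roll(R,-1)).as_matrix()
    return c,R,np.array(c["position"])
def world(n,p):
    c,R,t=cam(n); return R@np.array(p)+t
def ray(n,u,v):
    c,R,t=cam(n); f=192/np.tan(np.radians(c["vfov"])/2)
    d=np.array([(u-c["cx"])/f,(v-c["cy"])/f]); s=d.copy()
    for _ in range(30): s=d/(1+c["k1"]*(s@s))
    return t,R@np.array([s[0],s[1],1])
def at_z(n,u,v,z):
    t,d=ray(n,u,v); return t+d*(z-t[2])/d[2]
def proj(n,P):
    c,R,t=cam(n); f=192/np.tan(np.radians(c["vfov"])/2)
    q=R.T@(np.array(P)-t); s=q[:2]/q[2]; s=s*(1+c["k1"]*(s@s))
    return s*f+[c["cx"],c["cy"]]
def save(n,name):
    im=np.array(optics.camera(n)); cv2.imwrite(f"pics/{name}.png",im[:,:,::-1]); return im
E
python3 - <<'E'
from h import *
np.set_printoptions(precision=4,suppress=True)
for n in("top","side"):
    print(n,optics.camera_params(n))
a=save("top","t0");b=save("side","s0")
for th in "well flap flap_edge nickel_cup brass_cup pillar octave saddle pliers burnisher oil_bottle dapping_block".split():
    for n in("top","side"):
        r=models.spot_in(n,th)[:2]
        print(th,n,[(round(x["p"],2),world(n,x["point"]),proj(n,world(n,x["point"]))) for x in r])
print(ctrl.current_t(),ctrl.current_eef_rot())
E
```

```text
top {'vfov': 57.4959385655272, 'cx': 252.51826433649907, 'cy': 198.35793450977476, 'k1': 0.013951875341159705, 'position': array([ 0.4792, -0.0191,  1.1701]), 'rotation': array([-0.0483,  0.7073, -0.7045,  0.0311])}
side {'vfov': 56.9855429692625, 'cx': 257.68980404044925, 'cy': 186.56667373963936, 'k1': 0.026091124106729275, 'position': array([ 0.3332, -0.5095,  0.7435]), 'rotation': array([-0.3197,  0.908 , -0.2546,  0.0926])}
well top [(0.85, array([ 0.5729, -0.1724,  0.0456]), array([308.8481, 208.7328]))]
well side [(0.93, array([ 0.5554, -0.2049,  0.0748]), array([270.4162, 246.1281]))]
flap top [(0.91, array([ 0.5755, -0.1977,  0.0798]), array([318.5036, 207.0038]))]
flap side [(0.93, array([ 0.5617, -0.2038,  0.0787]), array([272.6692, 243.4883])), (0.47, array([0.4947, 0.4053, 0.0077]), array([148.3705, 118.911 ]))]
flap_edge top [(0.64, array([ 0.5694, -0.1966,  0.0811]), array([318.2648, 208.9186]))]
flap_edge side [(0.65, array([ 0.5618, -0.1985,  0.0783]), array([271.3468, 241.7075]))]
nickel_cup top [(0.68, array([ 0.5707, -0.1761,  0.0521]), array([310.3206, 209.2351])
[... 744 characters left out ...]
 0.0132]), array([131.5324, 230.1805]))]
pliers side [(0.77, array([0.4944, 0.4077, 0.0086]), array([147.9281, 118.296 ])), (0.62, array([ 0.4839, -0.4287,  0.0321]), array([303.2475, 369.4587]))]
burnisher top [(0.63, array([ 0.78  , -0.0508,  0.0085]), array([270.602 , 148.5907]))]
burnisher side [(0.75, array([ 0.7781, -0.0502,  0.003 ]), array([307.4137, 179.1136]))]
oil_bottle top []
oil_bottle side [(0.66, array([ 0.6477, -0.4299,  0.039 ]), array([371.9661, 320.9733]))]
dapping_block top [(0.55, array([ 0.4917, -0.4188,  0.0251]), array([385.2381, 234.6757]))]
dapping_block side [(0.71, array([ 0.4841, -0.4266,  0.0321]), array([302.6639, 368.2776]))]
1.3 [0.     0.9849 0.173  0.    ]
```

```bash
python3 - <<'E'
import cv2,numpy as np
a=cv2.imread("pics/t0.png")[130:300,100:420];b=cv2.imread("pics/s0.png")[90:384,130:430]
a=cv2.resize(a,None,fx=2.5,fy=2.5,interpolation=3);b=cv2.resize(b,None,fx=2,fy=2,interpolation=3)
cv2.imwrite("pics/t0c.png",a);cv2.imwrite("pics/s0c.png",b);print(a.shape,b.shape)
E
```

```text
(425, 800, 3) (588, 600, 3)
```

View pics/t0c.png

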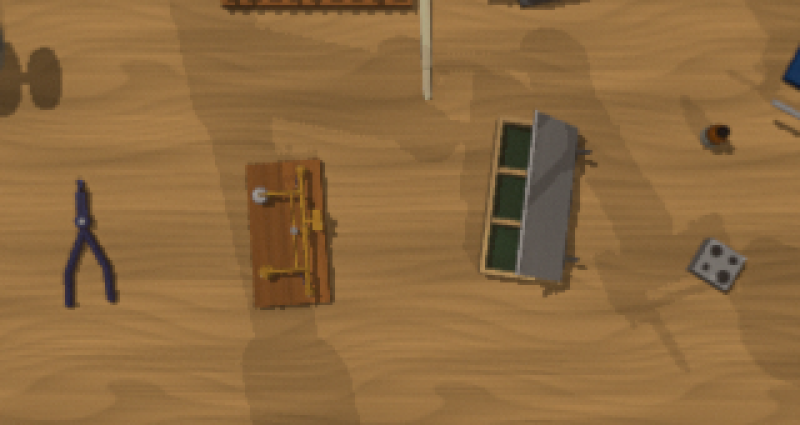

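View pics/s0c.png

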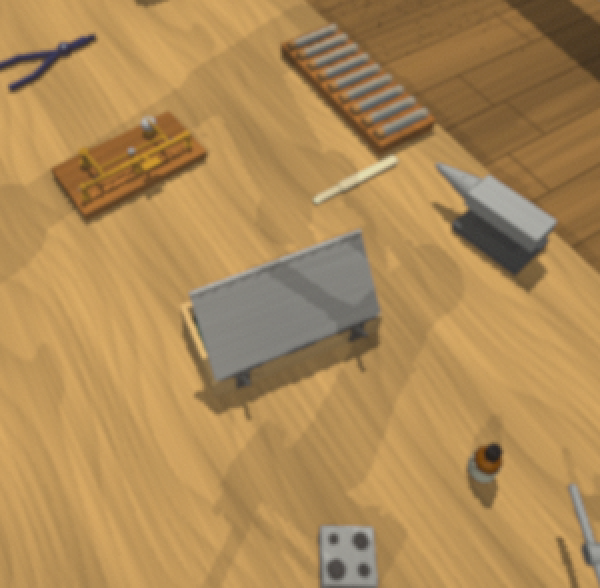

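The top view (crop) shows the well with its flap ajar: rim corners at about (500,121) and (482,272), free edge from (537,110) to (518,276), hinge on the right. The cups are hidden under the flap. The bare saddle is at about (264,272) and the mechanism's own cup at (260,195). The side view shows the flap's outer face, edge from (192,293) to (362,233). Next I fit the well pose, flap angle and mechanism pose.

```bash
cat > fit.py <<'E'
from h import *
from scipy.optimize import least_squares
T=lambda u,v:("top",100+u/2.5,130+v/2.5); S=lambda u,v:("side",130+u/2,90+v/2)
def W(p,q): 
    c,s=np.cos(p[2]),np.sin(p[2]); return np.array([p[0]+c*q[0]-s*q[1],p[1]+s*q[0]+c*q[1],q[2]])
def E(x,a): return (x,-.05+.103*np.cos(a),.038+.103*np.sin(a))
pts=[(T(500,121),lambda a:(.103,.052,.036)),(T(482,272),lambda a:(-.103,.052,.036)),(T(537,110),lambda a:E(.1,a)),(T(518,276),lambda a:E(-.1,a)),
(T(580,125),lambda a:(.1,-.05,.038)),(T(562,283),lambda a:(-.1,-.05,.038)),(S(192,293),lambda a:E(-.1,a)),(S(362,233),lambda a:E(.1,a)),
(S(215,378),lambda a:(-.1,-.05,.038)),(S(380,315),lambda a:(.1,-.05,.038))]
f=lambda p:np.concatenate([proj(o[0],W(p,g(p[3])))-o[1:] for o,g in pts])
if __name__=="__main__":
    np.set_printoptions(precision=3,suppress=True)
    r=least_squares(f,[.57,-.18,0,.8],loss="soft_l1"); print(r.x); print(r.fun.reshape(-1,2))
    B=[(T(247,164),(.095,.05,.016)),(T(320,158),(.095,-.05,.016)),(T(256,306),(-.095,.05,.016)),(T(329,304),(-.095,-.05,.016)),(T(264,272),(-.05,.031,.037))]
    g=lambda p:np.concatenate([proj(o[0],W(p,q))-o[1:] for o,q in B])
    r2=least_squares(g,[.53,.13,0],loss="soft_l1"); print(r2.x,W(r2.x,(-.05,.031,.037)),at_z(*B[4][0],.037)); print(r2.fun.reshape(-1,2))
E
python3 fit.py
```

```text
[ 0.571 -0.186 -0.138  0.888]
[[ 0.616 -1.988]
 [-0.371  0.333]
 [ 0.881  0.331]
 [ 0.211 -0.378]
 [-0.218  1.471]
 [-0.408 -0.399]
 [-1.381 -0.185]
 [-0.181 -1.703]
 [ 0.311  1.582]
 [ 0.55  -0.328]]
[0.527 0.132 0.075] [0.475 0.16  0.037] [0.475 0.16  0.037]
[[-0.219 -0.098]
 [ 0.47   0.146]
 [-0.819  0.616]
 [ 0.446 -0.716]
 [ 0.016  0.005]]
```

```bash
cat >> h.py <<'E'
from scipy.spatial.transform import Rotation as Q
WP=[.571,-.186,-.138]
def down(yaw):   # tool y along direction yaw, z down
    y=np.array([np.cos(yaw),np.sin(yaw),0]); z=np.array([0,0,-1.]); 
    return np.roll(Q.from_matrix(np.c_[np.cross(y,z),y,z]).as_quat(),1)
def ww(x,y,z):
    c,s=np.cos(WP[2]),np.sin(WP[2]); return np.array([WP[0]+c*x-s*y,WP[1]+s*x+c*y,z])
E
python3 - <<'E'
from h import *
np.set_printoptions(precision=3,suppress=True)
ctrl.grasp(5)
best=None
for k in(0,np.pi):
    q=down(WP[2]+k); j=ctrl.ik(ww(0,.05,.104),q); print(k,j)
    if j is not None and (best is None or abs(j[5])<abs(best[1][5])): best=(q,j)
q=best[0]
print(q)
ctrl.reach(ww(0,.055,.23),q)
ctrl.move_straight(ww(0,.055,.104)); print(ctrl.current_t())
f0=ctrl.current_contact_force()
ctrl.move_straight(ww(0,-.06,.104),vel=.08); print(ctrl.current_t(),ctrl.current_contact_force()-f0)
y=-.06
while y>-.125:
    y-=.005; ctrl.move_straight(ww(0,y,.104),vel=.06)
    F=ctrl.current_contact_force()-f0; print(round(y,3),F,round(ctrl.current_t(),2))
    if np.linalg.norm(F[:2])>20: break
E
```

```text
0 [-0.349  0.392  1.645 -0.     1.105 -0.211]
3.141592653589793 None
[0.    0.754 0.657 0.   ]
5.725
7.3167 [-0.42   0.617  0.152]
-0.065 [-1.557  1.285  1.354] 7.57
-0.07 [0.133 0.572 0.658] 7.82
-0.075 [-1.534 -0.141 -0.032] 8.07
-0.08 [-0.132  0.527  0.748] 8.32
-0.085 [ 0.026 -0.299  1.167] 8.57
-0.09 [-0.599  2.93   3.055] 8.82
-0.095 [ 1.672 11.785  5.224] 9.07
-0.1 [ 2.556 19.402  7.494] 9.32
-0.105 [ 5.26  28.745  9.426] 9.57
```

```bash
python3 - <<'E'
from h import *
np.set_printoptions(precision=3,suppress=True)
ctrl.move_straight(ww(0,-.07,.115)); ctrl.move_straight(ww(0,-.07,.25),vel=.25)
ctrl.move_straight(np.array([.42,-.03,.25]),vel=.3)
a=save("top","t1");b=save("side","s1")
for th in("nickel_cup","brass_cup","pillar","flap","saddle"):
    for n in("top","side"):
        for x in models.spot_in(n,th)[:3]: print(th,n,round(x["p"],2),world(n,x["point"]),proj(n,world(n,x["point"])))
for x in(-.067,0,.067): print(x,ww(x,0,.02),proj("top",ww(x,0,.02)),proj("side",ww(x,0,.02)))
for n in("top","side"):
  for a in(2.25,2.4): print(n,a,[proj(n,ww(x,-.05+.103*np.cos(a),.038+.103*np.sin(a))) for x in(-.1,.1)])
A=cv2.resize(cv2.imread("pics/t1.png")[165:255,270:350],None,fx=6,fy=6,interpolation=3)
B=cv2.resize(cv2.imread("pics/s1.png")[185:305,205:335],None,fx=4.5,fy=4.5,interpolation=3)
A=cv2.resize(A,(300,338));B=cv2.resize(B,(480,443))
c=np.zeros((443,780,3),np.uint8);c[:338,:300]=A;c[:,300:]=B;cv2.imwrite("pics/c1.png",c)
print(ctrl.current_t())
E
```

```text
nickel_cup side 0.6 [ 0.503 -0.189  0.017] [246.03  264.211]
nickel_cup side 0.6 [0.524 0.113 0.016] [196.792 173.754]
brass_cup side 0.53 [ 0.631 -0.208  0.017] [297.496 244.494]
pillar side 0.45 [ 0.484 -0.43   0.032] [303.549 370.167]
flap top 0.82 [ 0.563 -0.273  0.073] [342.36  211.403]
flap side 0.79 [ 0.552 -0.279  0.076] [288.773 274.364]
saddle top 0.84 [0.529 0.131 0.023] [215.262 222.21 ]
saddle side 0.96 [0.52  0.113 0.016] [195.195 174.215]
-0.067 [ 0.505 -0.177  0.02 ] [309.418 230.255] [243.898 259.164]
0 [ 0.571 -0.186  0.02 ] [311.974 209.958] [270.891 248.662]
0.067 [ 0.637 -0.195  0.02 ] [314.504 189.917] [296.776 238.614]
top 2.25 [array([351.279, 246.206]), array([358.732, 180.01 ])]
top 2.4 [array([354.152, 246.671]), array([361.476, 181.085])]
side 2.25 [array([249.464, 292.93 ]), array([343.258, 253.905])]
side 2.4 [array([251.909, 300.703]), array([345.315, 261.197])]
12.2833
```

View pics/c1.png

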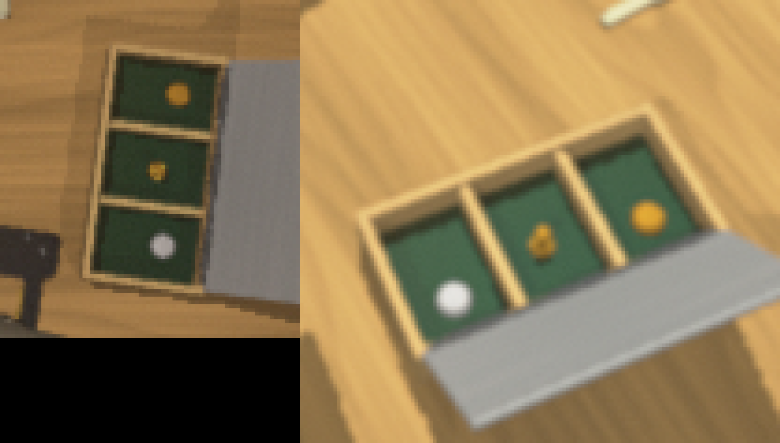

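The crop shows the flap fully back: its side-view corner at (251.6,300.7) matches the 2.4 rad prediction. The nickel cup is in the -x bay, at top (313.5,230.6) and side (246.4,265.8). The pillar is in the middle bay and the brass cup in the far one.

```bash
python3 - <<'E'
from h import *
np.set_printoptions(precision=4,suppress=True)
a=at_z("top",313.5,230.6,.017);b=at_z("side",246.4,265.8,.017);print(a,b)
s=at_z("top",205.6,238.8,.037);print(s,proj("side",s),at_z("side",174,167.5,.037))
c=(a+b)/2
q=ctrl.current_eef_rot()
ctrl.move_straight([c[0],c[1],.2],vel=.25)
ctrl.move_straight([c[0],c[1],.067],vel=.1)
print(ctrl.current_t(),ctrl.current_position(),c)
A=save("top","t2");B=save("side","s2")
ctrl.sleep(.1)
A=cv2.resize(A[185:265,270:350,::-1],(400,400),interpolation=3);B=cv2.resize(B[150:310,150:310,::-1],(400,400),interpolation=3)
cv2.imwrite("pics/c2.png",np.hstack([A,B]))
E
```

```text
[ 0.5036 -0.1905  0.017 ] [ 0.502  -0.1924  0.017 ]
[0.4752 0.1596 0.037 ] [171.6965 164.5391] [0.4762 0.1464 0.037 ]
14.6667 [ 0.5033 -0.1917  0.0676] [ 0.5028 -0.1914  0.017 ]
```

View pics/c2.png

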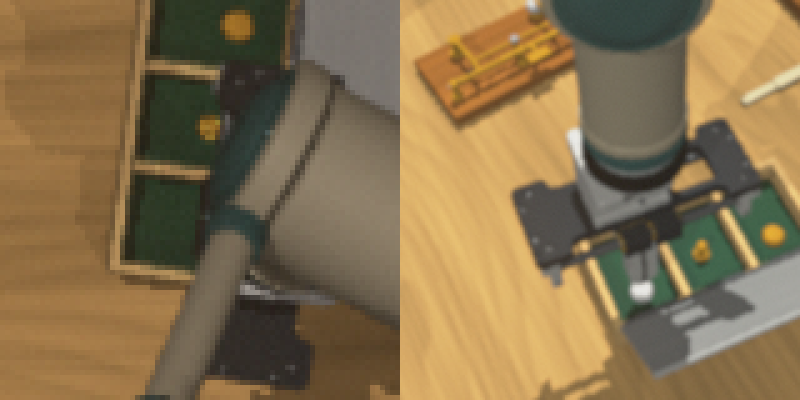

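The fingertips are over the nickel cup in the side view and nothing is touched. I'll hold there, then check the saddle pixel in the unobstructed pictures.

```bash
python3 - <<'E'
from h import *
ctrl.sleep(2.6); p=ctrl.current_position()
ctrl.move_straight([p[0],p[1],.2],vel=.2)
s=np.array([.4752,.1596,.037])
o=[]
for n,f in(("top","t0"),("side","s0")):
    u,v=proj(n,s); u0,v0=int(u)-20,int(v)-20
    im=cv2.resize(cv2.imread(f"pics/{f}.png")[v0:v0+40,u0:u0+40],(400,400),interpolation=3)
    cv2.circle(im,(int((u-u0+.5)*10),int((v-v0+.5)*10)),3,(255,0,0),-1); o.append(im)
cv2.imwrite("pics/c3.png",np.hstack(o)); print(ctrl.current_t())
E
```

```text
18.2833
```

View pics/c3.png

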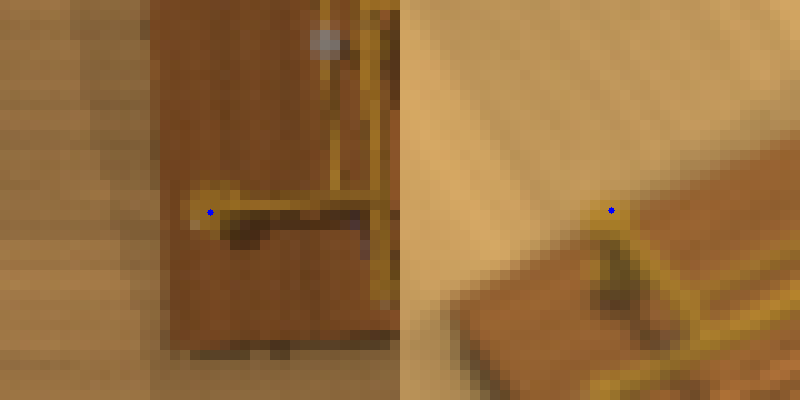

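The blue marker for the predicted saddle falls on the disc in both views, at (210,212) in the top crop and (211,210) in the side crop.

```bash
python3 - <<'E'
from h import *
np.set_printoptions(precision=4,suppress=True)
s=np.array([.4757,.1596])
ctrl.move_straight([*s,.2],vel=.2); ctrl.move_straight([*s,.085],vel=.08)
b=save("side","s3"); ctrl.sleep(2.6)
print(ctrl.current_t(),ctrl.current_position(),ctrl.current_eef_rot(),ctrl.current_qvel())
cv2.imwrite("pics/c4.png",cv2.resize(b[90:310,100:370,::-1],None,fx=2.5,fy=2.5,interpolation=3))
E
```

```text
24.425 [0.4757 0.1596 0.085 ] [-0.      0.7542  0.6567 -0.    ] [-0.0022  0.0001  0.0001 -0.0002 -0.0012 -0.0001]
```

View pics/c4.png

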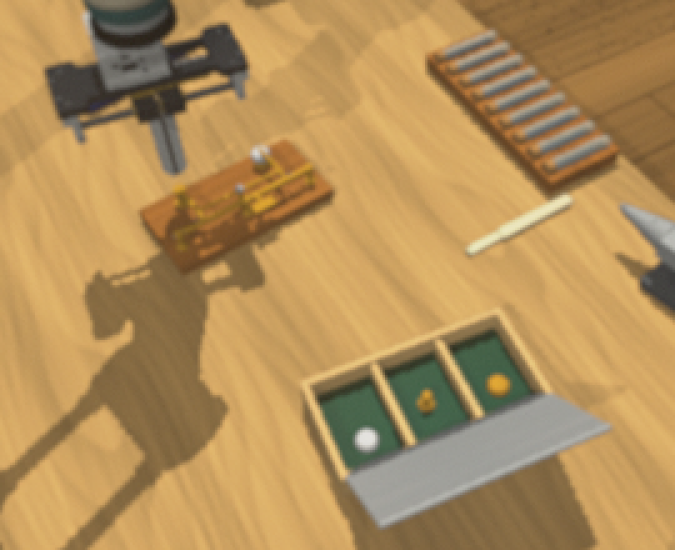

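The fingertips (crop (174,170)) hover just above the saddle (180,190). The flap is fully back, and the cups and pillar are undisturbed in their bays.

```bash
python3 -c "
from h import *
print(ctrl.hand_in())"
```

```text
the job is handed in; nothing more can be done
None
```

The job is handed in: the flap was pushed back onto its stop, the nickel cup was pointed at for over two seconds, and the arm finished still pointing at the bare saddle; the pictures show no sign that any part was touched or moved, but the judge's verdict was not reported back.

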